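# Rack the copper engraving plate

## Robot

A 6-joint arm with a two-finger parallel gripper is mounted at the origin on a cart in front of the work surface, level with it; the furniture and walls round the work are solid. World frame = base frame: x ahead of the robot, y to its left, z up, the work surface at z = 0. Lengths are in m, angles in rad, forces in N, time in s.
With the tool pointing down it reaches from about 0.35 to 0.875 m from the base axis. Payload 4.2 kg.
Tool frame: the origin (TCP) lies where the fingers leave the gripper's body, on its centre line; the fingertips stand 73 mm ahead of it and the grasp point (between the pads) lies 54 mm ahead of it; z points along the fingers, y is the direction in which the jaws open and shut (so a half turn about z gives the same grasp; the last joint's range is limited). The gripper opens to 85 mm and grips with 20 to 120 N. Pads are 22 mm wide; open, the fingers measure 114 mm over their backs; the gripper's body (76 mm by 85 mm) begins 54 mm behind the grasp point. The pads swing forward as they close: fully open they stand 13 mm farther back than shut.
Start: joints at [1.475, 0.385, 0.008, 0, -1.194, -0.259], TCP at [0.217, 0.586, 0.304] pointing down, gripper open.
Joint ranges: [-3.14, 3.14], [-1.21, 2.06], [-1.07, 1.41], [-3.16, 2.05], [-2.99, -0.16], [-3.1, 3.1]. Speed limits (rad/s): [2.79, 2.79, 3.14, 3.14, 3.14, 3.14].

## Interface

Orientations are given as a unit quaternion [x, y, z, w].
In Python, from bench import arm gives the robot as it stands. The module is installed in compiled form; this text tells all that it offers.
- The arm moves only by the tool jog_arm, never from a script. Its argument "deltas" is one flat list of numbers, 7 for each row, row after row: the shift along the tool's x, y, z in units of 25 mm (1.0 is 25 mm), then the turn, a rotation vector about the tool's x, y, z in units of 8 degrees (1.0 is 8 degrees), then the finger opening in mm, from 0 to 85.4. In form: [dx, dy, dz, rx, ry, rz, gripper, dx, dy, dz, rx, ry, rz, gripper, ...]. A call has 1 to 12 rows; each row shifts and turns the pose as measured when the row begins, along the tool's axes as they then stand; what a row does not reach is not made up. A row lasts 1/10 s, in which the tool goes at most 50 mm and 8.59 degrees, less where a joint would pass 70% of its speed; a pose out of reach is approached as far as the arm can. A call is refused whole if a number of a shift passes 1 or a number of a turn 1, either way. A call with a gripper value outside its range is refused whole. The fingers move at their own pace and stop on an object; "newtons" is the grip in N (left out, the last holds). Time passes only in rows, so rows that do not move let the fingers close. It gives the time, the measured TCP pose, the force and the opening at its end, in the units of the state.
- arm.read_state(): the state, without advancing time (a new reading comes with each control period).
- arm.capture(name): name is "scene" or "top"; returns the picture (480x640x3 uint8, red, green, blue); there is no depth.
- arm.camera_info(name): a dict with "camera_matrix" (3x3 intrinsics, pixels), "k1" (the pictures are not rectified: a ray, as slopes to the right and down, at radius r is drawn at 1 + k1 r^2 times it, then the intrinsics apply), "T" (4x4, takes a point from camera to world coordinates). Camera axes: x right, y down, z forward; pixel columns grow to the right and rows downward; lengths in m; the calibration is good to about 2 mm. A picture is of the moment at which its call begins. camera_info takes no time and is no camera call.
- arm.job_done(): hands the job in, once; it reports no verdict.
Trained networks look in the newest picture that a camera, given by its name, has taken for a name from the list of things; names that differ only in an ending like _2 or _b are one class to them, and where a whole thing is asked for, a point or a joint stands for the part that bears it (a point fixed in the world has none). Each returns a list of dicts, best first, with "conf" (0 to 1); they miss things now and then, are a little off and sometimes report something else, mostly with a low value. They report only what shows in the picture. A call takes as long as a camera call. They do not tell look-alikes from the thing itself.
- arm.look_for(camera, label): "xy" ([column, row] in pixels, amid what is visible of it).
The state is a dict: "t": time; "joints": joint angles; "qvel": joint speeds; "effort": joint torques, N m; "eef_pos": TCP position; "tcp_rot": TCP orientation; "wrist_force": force on the tool from outside, world axes, zero at the start; "moment": the same for the moment, N m; "gripper_width": finger opening in m.
Only numpy, scipy, OpenCV 4.12 (cv2) and the standard library are available. Lean on these libraries where they do the work, as an engineer would, in place of code of your own. Each camera call takes 0.05 s, during which the arm holds its last target. There are 200 camera calls.

## Task

Take the copper plate out of its leaning stand and stand it upright in the rack slot marked by the red knob, same edge down as now, fully down on the slot's floor and about centred along the slot. Leave the silver-coloured plate in its stand.

Things in the scene. Friction and masses are not known exactly. Their poses are not given: they have to be found in the camera images.
- copper_plate: Loose reddish copper plate, 6 mm thick (x), 60 wide (y), 80 tall (z), 0.2 kg, both faces alike. Origin: middle of the lower edge; z runs up the plate. It starts leaning 20 degrees, top toward the robot, in a fixed black stand (yaw to 0.3 rad) that holds only its lowest 32 mm; draw it out along its own z. The two plates may have changed places.
- silver_plate: Loose silver-coloured plate of the same size, shape and origin, leaning in a second, equal stand. Keep clear of the fixed bench lamp to the right: its arm rises from (0.03, -0.68, 0.05) over (0.36, -0.46, 0.27) to (0.53, -0.40, 0.37) m, its shade (radius 0.11 m) hangs at (0.62, -0.40), 0.15 to 0.24 m up. Clutter near the work is under 0.1 m tall, a hooked tool at (0.37, -0.18) 0.17 m.
- rack: Fixed grey-painted rack, base 118 (x) x 92 (y) x 10 mm, origin: centre of its underside. Four round-topped ribs, tops 42 mm above the underside, leave three open-ended slots along its y at x = -28, 0 and +28 mm, each 12 mm wide (flaring to 28 at the mouth), 84 long, floor 10 mm above the underside.
- tag_red: Marker of the wanted slot: a red 18 mm ball knob on a post at one end (y = -54 mm) of a rack slot, its top 39 mm above the rack's underside. The other slots have a blue and a yellow knob; which slot has which varies. Origin: centre of the red slot's floor (not the knob); x across the slot, y along it, z up.
Not all that is in view belongs to the job. What is shaped like the copper_plate but purple is not meant.

How it is judged:
At the end, for the whole second after the job is handed in: The copper plate rests in the red-knob slot, same edge down: middle of its lower edge within 12 mm across and 20 mm along of the slot centre and under 8 mm above its floor, within 0.3 rad of upright and of the slot's direction; the silver plate within 30 mm of its start (x of copper_plate in the frame of tag_red between -0.012 and 0.012 m and y of copper_plate in the frame of tag_red between -0.02 and 0.02 m and z of copper_plate in the frame of tag_red below 0.008 m and angle between copper_plate's own z axis and vertical below 0.3 rad and angle between the y axis of copper_plate and the y axis of tag_red, either way round below 0.3 rad and linear speed of copper_plate below 0.02 m/s and distance of silver_plate from where it was at the start of the episode below 0.03 m); the robot touches nothing.
It fails at once if the silver-coloured plate is moved out of its place (30 mm or more) (distance of silver_plate from where it was at the start of the episode above 0.03 m).
It also fails if it takes over 38 s, if anything falls off the work surface, if the arm or the gripper's body presses on something with over 40 N, if the wrist force passes 120 N, or if a joint passes its speed limit or range.

## Working session

There is one attempt and no reset: what is moved stays moved. The work goes in short steps, Python scripts to look and compute and a tool call to move; the robot and the scene stay as the last step left them, time stands still between calls to the robot, and variables do not carry over. Pictures are saved under pics/ and viewed, about 8 in all and at most 12, crops included, and the job is handed in when it is done.

Besides the shell and the picture viewer there is one more tool, called by a JSON object that holds its "api" and its "payload", one argument or row to a line. jog_arm: Moves the arm, as the interface text tells. Its arguments: {"type":"object","properties":{"deltas":{"type":"array"},"newtons":{"type":"number"}},"required":["deltas"]}

```bash
mkdir -p pics; cat > h.py <<'E'
import numpy as np, cv2
from bench import arm
def cam(n):
    c=arm.camera_info(n); return np.array(c["camera_matrix"]),c["k1"],np.array(c["T"])
def ray(n,uv):
    K,k1,T=cam(n)
    p=cv2.undistortPoints(np.array([[uv]],float),K,np.array([k1,0,0,0,0.]))[0,0]
    d=T[:3,:3]@np.array([p[0],p[1],1]); return T[:3,3],d/np.linalg.norm(d)
def atz(n,uv,z):
    o,d=ray(n,uv); return o+d*(z-o[2])/d[2]
def proj(n,P):
    K,k1,T=cam(n); R=T[:3,:3].T; t=-R@T[:3,3]
    return cv2.projectPoints(np.array(P,float).reshape(-1,1,3),cv2.Rodrigues(R)[0],t,K,np.array([k1,0,0,0,0.]))[0][:,0]
def tri(a,b):
    o1,d1=ray("scene",a);o2,d2=ray("top",b)
    s=np.linalg.lstsq(np.stack([d1,-d2],1),o2-o1,rcond=None)[0]
    p,q=o1+s[0]*d1,o2+s[1]*d2; return (p+q)/2,np.linalg.norm(p-q)
def save(im,f): cv2.imwrite("pics/"+f,im[:,:,::-1])
E
python3 - <<'E'
from h import *
np.set_printoptions(precision=4,suppress=True)
for n in("scene","top"):
    save(arm.capture(n),n+"0.png"); print(n,cam(n))
    for l in("copper_plate","silver_plate","rack","tag_red"):
        print(l,[(np.round(d["xy"]),round(d["conf"],2)) for d in arm.look_for(n,l)][:4])
print(arm.read_state())
E
```

```text
scene (array([[456.4491,   0.    , 317.5872],
       [  0.    , 456.4491, 237.3429],
       [  0.    ,   0.    ,   1.    ]]), 0.038559834147252246, array([[-0.8968, -0.3042,  0.3213,  0.3346],
       [-0.4423,  0.5985, -0.6679,  0.8079],
       [ 0.0109, -0.7411, -0.6713,  0.7227],
       [ 0.    ,  0.    ,  0.    ,  1.    ]]))
copper_plate [(array([294., 218.]), 0.81), (array([243., 242.]), 0.8), (array([354., 177.]), 0.6)]
silver_plate [(array([384., 257.]), 0.76)]
rack [(array([356., 334.]), 0.79)]
tag_red [(array([387., 319.]), 0.48)]
top (array([[485.1646,   0.    , 318.6946],
       [  0.    , 485.1646, 240.6049],
       [  0.    ,   0.    ,   1.    ]]), 0.03579166307746859, array([[-0.0069, -0.9929,  0.1184,  0.5369],
       [-1.    ,  0.0063, -0.0057,  0.1668],
       [ 0.0049, -0.1184, -0.993 ,  1.0289],
       [ 0.    ,  0.    ,  0.    ,  1.    ]]))
copper_plate [(array([373., 189.]), 0.93), (array([316., 166.]), 0.88), (array([443., 237.]), 0.63)]
silver_plate [(array([331., 320.]), 0.81)]
rack [(array([244., 320.]), 0.75)]
tag_red [(array([244., 322.]), 0.52)]
{'t': 0.5, 'joints': array([ 1.4746,  0.3847,  0.0078, -0.    , -1.194 , -0.2586]), 'qvel': array([-0.0009, -0.0011,  0.0024,  0.0023,  0.0016, -0.0007]), 'effort': array([  0.0005, -39.1691,  18.8442,   4.187 ,  -0.0007,   0.    ]), 'eef_pos': array([0.2171, 0.586 , 0.3039]), 'tcp_rot': array([ 0.9843, -0.1765, -0.    ,  0.    ]), 'wrist_force': array([-0.858 , -0.1418, -0.7205]), 'moment': array([-0.0056, -0.0487, -0.0408]), 'gripper_width': 0.08533468242180896}
```

View pics/scene0.png

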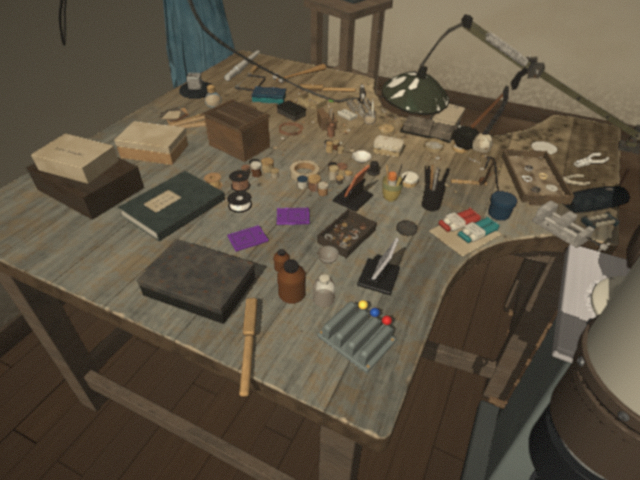

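View pics/top0.png

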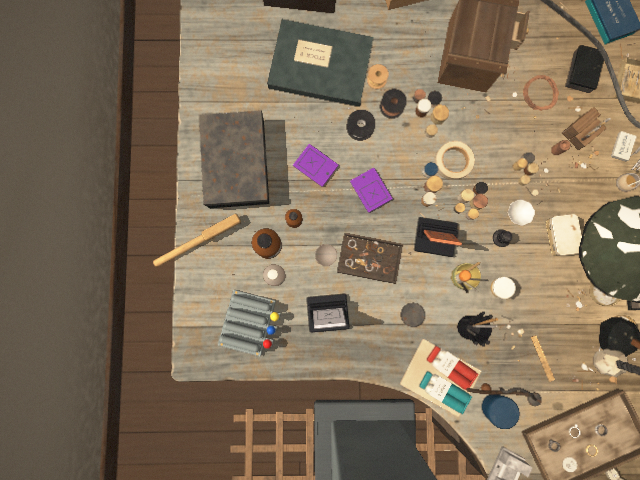

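The scene view shows the copper plate leaning at about (352,185), the silver one at (385,262), and the rack at (358,333) with its red knob at (387,320). In the top view they are at (440,237), (328,315) and (250,325), red knob (267,344). The purple plates lie flat. I'll zoom in on the copper plate and the rack.

```bash
python3 - <<'E'
from h import *
def crop(f,x,y,w=80,h=60):
    im=cv2.imread("pics/"+f); c=cv2.resize(im[y:y+h,x:x+w],None,fx=5,fy=5,interpolation=cv2.INTER_CUBIC)
    for i in range(0,w,10): cv2.putText(c,str(x+i),(i*5,8),0,.3,(255,255,255)); cv2.line(c,(i*5,10),(i*5,16),(255,255,255))
    for i in range(10,h,10): cv2.putText(c,str(y+i),(0,i*5+3),0,.3,(255,255,255)); cv2.line(c,(18,i*5),(24,i*5),(255,255,255))
    return c
a=np.hstack([crop("scene0.png",315,155),crop("top0.png",400,205)])
b=np.hstack([crop("scene0.png",318,300),crop("top0.png",210,295)])
cv2.imwrite("pics/m1.png",np.vstack([a,b]))
E
```

```text
(no output)
```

View pics/m1.png

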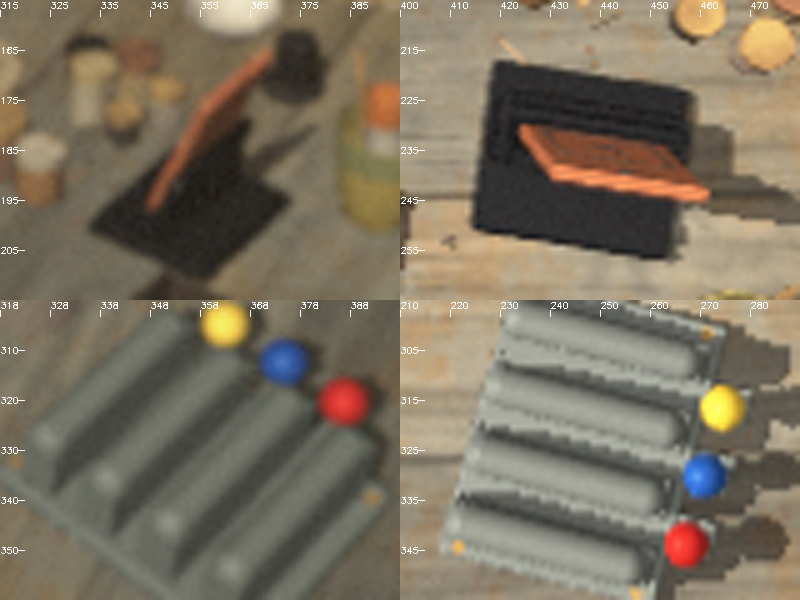

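The mosaic shows the knobs in the top view at yellow (274,316), blue (271,330) and red (267,344). The copper plate's top edge there runs from about (430,240) to (462,243), and in the scene view it shows nearly edge-on from (345,196) to (368,166). Next I'll fit the plate to its colour masks and the rack to the knobs.

```bash
cat > fit.py <<'E'
from h import *
from scipy.optimize import minimize,least_squares
from scipy.spatial.transform import Rotation as R
np.set_printoptions(precision=4,suppress=True)
I={n:cv2.imread(f"pics/{n}0.png") for n in("scene","top")}
H={n:cv2.cvtColor(I[n],cv2.COLOR_BGR2HSV) for n in I}
def cen(n,box,lo,hi):
    x,y,w,h=box; m=cv2.inRange(H[n][y:y+h,x:x+w],lo,hi)>0; v,u=np.nonzero(m); return np.array([u.mean()+x,v.mean()+y]),m.sum()
B={"scene":(350,298,50,32),"top":(258,308,26,44)}
C={"yellow":((20,150,120),(35,255,255)),"blue":((100,150,60),(125,255,255)),"red":((174,150,90),(180,255,255))}
P={}
for k,c in C.items():
    a,na=cen("scene",B["scene"],*c); b,nb=cen("top",B["top"],*c)
    p,g=tri(a,b); P[k]=p; print(k,a,na,b,nb,p,g,"z30:",atz("scene",a,.03)[:2],atz("top",b,.03)[:2])
d=P["yellow"]-P["red"]; ryaw=np.arctan2(d[1],d[0]); print("rack yaw",ryaw,"len",np.linalg.norm(d))
Rz=lambda a:R.from_euler("z",a).as_matrix()
# knob centre mid -> slot centre
ctr=P["blue"]/3+P["red"]/3+P["yellow"]/3
slot=ctr+Rz(ryaw)@np.array([-.028,.054,0]); print("slot centre xy",slot[:2])
# plate
W={"scene":(335,160,38,45),"top":(418,222,50,30)}
M={}
for n,(x,y,w,h) in W.items():
    m=np.zeros(I[n].shape[:2],np.uint8); hs=H[n][y:y+h,x:x+w]
    m[y:y+h,x:x+w]=((hs[...,0]<14)|(hs[...,0]>174))&(hs[...,1]>95)&(hs[...,2]>50)
    k,l,s,_=cv2.connectedComponentsWithStats(m); j=1+np.argmax(s[1:,4]); M[n]=(l==j).astype(np.uint8); print(n,s[j])
def T(q): 
    return R.from_euler("z",q[2]).as_matrix()@R.from_euler("y",-np.radians(20)).as_matrix(),np.array([q[0],q[1],q[3]])
def cost(q,S=4):
    A,t=T(q); P=np.array([[x,y,z] for x in(-.003,.003) for y in(-.03,.03) for z in(.033,.08)])@A.T+t
    c=0
    for n in M:
        x,y,w,h=W[n]; hull=cv2.convexHull(((proj(n,P)-[x,y]+.5)*S).astype(np.float32)).astype(np.int32)
        r=np.zeros((h*S,w*S),np.uint8); cv2.fillConvexPoly(r,hull,1)
        m=np.kron(M[n][y:y+h,x:x+w],np.ones((S,S),np.uint8)); c+=(r!=m).sum()/S/S/M[n].sum()
    return c
p0=atz("top",(440,237),.06)
best=None
for yw in(-.3,-.15,0,.15,.3):
    s=minimize(cost,[p0[0]+.02,p0[1],yw,.005],method="Nelder-Mead",options=dict(initial_simplex=np.array([[p0[0]+.02,p0[1],yw,.005]]*5)+np.diag([.015,.015,.15,.01,0])[:,:4],maxiter=300))
    print(s.x,s.fun)
    if best is None or s.fun<best.fun: best=s
q=best.x; A,t=T(q); P8=np.array([[x,y,z] for x in(-.003,.003) for y in(-.03,.03) for z in(.033,.08)])@A.T+t
out=[]
for n in M:
    x,y,w,h=W[n]; c=I[n].copy(); c=cv2.resize(c[y-5:y+h+5,x-5:x+w+5],None,fx=7,fy=7)
    hull=cv2.convexHull(((proj(n,P8)-[x-5,y-5]+.5)*7).astype(np.float32)).astype(np.int32); cv2.polylines(c,[hull],True,(0,255,0)); out.append(cv2.resize(c,(400,360)))
cv2.imwrite("pics/fit.png",np.hstack(out))
E
python3 fit.py
```

```text
yellow [362.629  304.4194] 62 [274.0164 316.1311] 61 [0.502  0.253  0.0297] 9.642647098237719e-05 z30: [0.502  0.2533] [0.5019 0.253 ]
blue [374.5 312. ] 46 [270.2885 329.7115] 52 [0.4748 0.2603 0.03  ] 0.0002257296568362358 z30: [0.4747 0.2603] [0.4749 0.2604]
 ** On entry to DLASCL parameter number  4 had an illegal value
 ** On entry to DLASCL parameter number  4 had an illegal value
 ** On entry to DLASCL parameter number  4 had an illegal value
 ** On entry to DLASCL parameter number  4 had an illegal value
 ** On entry to DLASCL parameter number  5 had an illegal value
 ** On entry to DLASCL parameter number  4 had an illegal valuefit.py:8: RuntimeWarning: Mean of empty slice.
  x,y,w,h=box; m=cv2.inRange(H[n][y:y+h,x:x+w],lo,hi)>0; v,u=np.nonzero(m); return np.array([u.mean()+x,v.mean()+y]),m.sum()
  ret = ret.dtype.type(ret / rcount)
Traceback (most recent call last):
  File "fit.py", line 14, in <module>
    p,g=tri(a,b); P[k]=p; print(k,a,na,b,nb,p,g,"z30:",atz("scene",a,.03)[:2],atz("top",b,.03)[:2])
        ~~~^^^^^
  File "h.py", line 16, in tri
    s=np.linalg.lstsq(np.stack([d1,-d2],1),o2-o1,rcond=None)[0]
      ~~~~~~~~~~~~~~~^^^^^^^^^^^^^^^^^^^^^^^^^^^^^^^^^^^^^^^
numpy.linalg.LinAlgError: SVD did not converge in Linear Least Squares
```

Red's hue lies near 0, so I'll adjust its threshold.

```bash
sed -i 's/"red":((174,150,90),(180,255,255))/"red":((0,150,90),(8,255,255))/' fit.py; python3 fit.py
```

```text
yellow [362.629  304.4194] 62 [274.0164 316.1311] 61 [0.502  0.253  0.0297] 9.642647098237719e-05 z30: [0.502  0.2533] [0.5019 0.253 ]
blue [374.5 312. ] 46 [270.2885 329.7115] 52 [0.4748 0.2603 0.03  ] 0.0002257296568362358 z30: [0.4747 0.2603] [0.4749 0.2604]
red [386.3784 319.8919] 74 [266.8136 343.5593] 59 [0.4477 0.2673 0.0296] 0.0006181528514023848 z30: [0.448  0.2677] [0.4475 0.2672]
rack yaw -0.2579511417857385 len 0.05611108105943011
slot centre xy [0.4615 0.3196]
scene [344 165  26  33 215]
top [424 230  38  16 357]
[ 0.676  -0.0877 -0.1569  0.0145] 0.6409875578138232
[ 0.6759 -0.0871 -0.1612  0.0149] 0.6361515536447138
[ 0.6739 -0.0871 -0.1637  0.0188] 0.6256139665168393
[ 0.674  -0.0875 -0.1617  0.0186] 0.6271895967689401
[ 0.6736 -0.0869 -0.1724  0.0203] 0.627516937007361
```

View pics/fit.png

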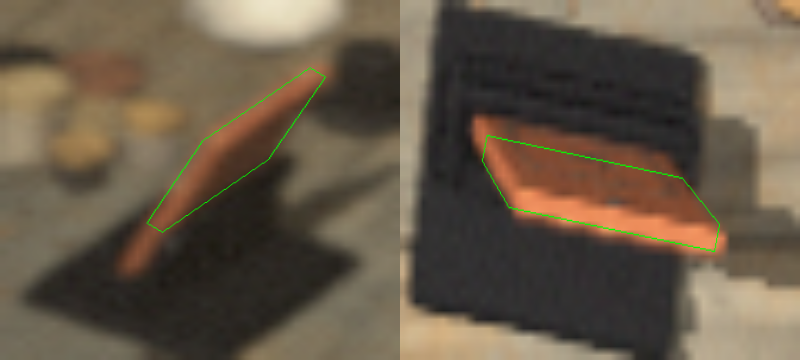

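The overlay's top edge fits in both views. But the plate's near side edge is visible further down than I modelled, at (118,270) in the overlay. I'll add the visible lower limit and the side strip to the fit.

```bash
python3 - <<'E'
s=open("fit.py").read()
i=s.index("def cost"); j=s.index("q=best.x")
new='''def polys(q,n):
    A,t=T(q); bx=lambda ys,zs:proj(n,np.array([[x,y,z] for x in(-.003,.003) for y in ys for z in zs])@A.T+t)
    return [bx((-.03,.03),(q[4 if n=="scene" else 6],.08)),bx((.0299,.03),(q[5],.08))]
def cost(q,S=4):
    c=0
    for n in M:
        x,y,w,h=W[n]; r=np.zeros((h*S,w*S),np.uint8)
        for p in polys(q,n): cv2.fillConvexPoly(r,cv2.convexHull(((p-[x,y]+.5)*S).astype(np.float32)).astype(np.int32),1)
        m=np.kron(M[n][y:y+h,x:x+w],np.ones((S,S),np.uint8)); c+=(r!=m).sum()/S/S/M[n].sum()
    return c
best=None
for yw in(-.25,-.15,-.05):
    z=[.674,-.087,yw,.01,.04,.01,.033]
    s=minimize(cost,z,method="Nelder-Mead",options=dict(initial_simplex=np.array([z]*8)+np.diag([.01,.01,.1,.01,.02,.02,.02,0])[:,:7],maxiter=600))
    print(s.x,s.fun)
    if best is None or s.fun<best.fun: best=s
q=best.x
A,t=T(q); print("bottom",t,"top mid",A@[0,0,.08]+t)
out=[]
for n in M:
    x,y,w,h=W[n]; c=cv2.resize(I[n][y-5:y+h+5,x-5:x+w+5],None,fx=7,fy=7)
    for p in polys(q,n): cv2.polylines(c,[cv2.convexHull(((p-[x-5,y-5]+.5)*7).astype(np.float32)).astype(np.int32)],True,(0,255,0))
    mm=cv2.resize(M[n][y-5:y+h+5,x-5:x+w+5],None,fx=7,fy=7,interpolation=cv2.INTER_NEAREST)
    cv2.drawContours(c,cv2.findContours(mm,0,2)[0],-1,(255,255,0)); out.append(cv2.resize(c,(400,360)))
cv2.imwrite("pics/fit2.png",np.hstack(out))
'''
open("fit.py","w").write(s[:i]+new)
E
python3 fit.py | tail -4
```

```text
scene [344 165  26  33 215]
top [424 230  38  16 357]
[ 0.6711 -0.0871 -0.164   0.0256  0.0212  0.0024  0.0018] 0.28417285518858704
[ 0.6724 -0.0856 -0.1501  0.0234  0.0284  0.0216  0.0036] 0.3884185069376588Traceback (most recent call last):
  File "fit.py", line 42, in <module>
    s=minimize(cost,z,method="Nelder-Mead",options=dict(initial_simplex=np.array([z]*8)+np.diag([.01,.01,.1,.01,.02,.02,.02,0])[:,:7],maxiter=600))
    res = _minimize_neldermead(fun, x0, args, callback, bounds=bounds,
                               **options)
    fxr = func(xr)
    fx = function(np.copy(x), *(wrapper_args + args))
  File "fit.py", line 36, in cost
    for p in polys(q,n): cv2.fillConvexPoly(r,cv2.convexHull(((p-[x,y]+.5)*S).astype(np.float32)).astype(np.int32),1)
             ~~~~~^^^^^
  File "fit.py", line 31, in polys
    return [bx((-.03,.03),(q[4 if n=="scene" else 6],.08)),bx((.0299,.03),(q[5],.08))]
                                                           ~~^^^^^^^^^^^^^^^^^^^^^^^^
  File "fit.py", line 30, in <lambda>
    A,t=T(q); bx=lambda ys,zs:proj(n,np.array([[x,y,z] for x in(-.003,.003) for y in ys for z in zs])@A.T+t)
                              ~~~~^^^^^^^^^^^^^^^^^^^^^^^^^^^^^^^^^^^^^^^^^^^^^^^^^^^^^^^^^^^^^^^^^^^^^^^^^^
  File "h.py", line 12, in proj
    K,k1,T=cam(n); R=T[:3,:3].T; t=-R@T[:3,3]
           ~~~^^^
  File "h.py", line 4, in cam
    c=arm.camera_info(n); return np.array(c["camera_matrix"]),c["k1"],np.array(c["T"])
ValueError: time passes only in moves, steps and waits
```

```bash
sed -i 's/^def cam/import functools\n@functools.cache\ndef cam/' h.py; python3 fit.py | tail -4
```

```text
[ 0.6711 -0.0871 -0.164   0.0256  0.0212  0.0024  0.0018] 0.28417285518858704
[ 0.6724 -0.0856 -0.1501  0.0234  0.0284  0.0216  0.0036] 0.3884185069376588
[ 0.6712 -0.0867 -0.1473  0.0245  0.0273  0.017  -0.0022] 0.3499658002735978
bottom [ 0.6711 -0.0871  0.0256] top mid [ 0.6441 -0.0826  0.1007]
```

View pics/fit2.png

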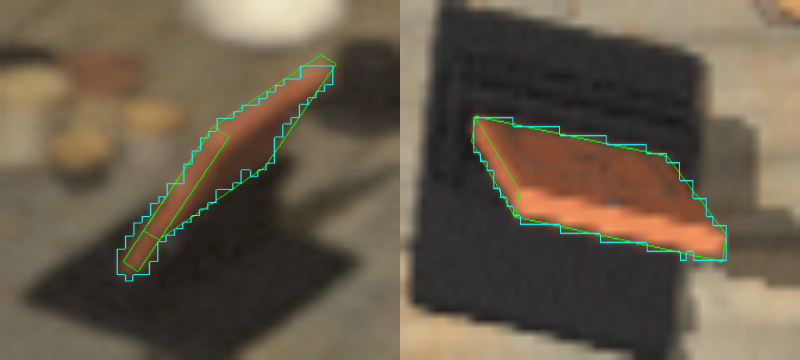

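The top-view fit is tight and the scene overlay is within about 1 px. That gives the plate bottom at about (0.672, -0.087, 0.022), with yaw -0.16. Next is a planner that prints rows.

```bash
cat > plan.py <<'E'
from h import *
from scipy.spatial.transform import Rotation as R
np.set_printoptions(precision=4,suppress=True)
def Rt(yaw,tilt): # tool rotation gripping plate with given yaw and lean (rad, top toward robot)
    A=(R.from_euler("z",yaw)*R.from_euler("y",-tilt)).as_matrix(); z=-A[:,2]; y=-A[:,0]; return R.from_matrix(np.stack([np.cross(y,z),y,z],1)),A[:,2]
def plan(pos,rot,g,s=None,frac=.95):
    s=s or arm.read_state(); p=np.array(s["eef_pos"]); r=R.from_quat(s["tcp_rot"])
    print("t",s["t"],"pos",p,"F",s["wrist_force"],"w",s["gripper_width"],"q",s["joints"])
    rows=[]
    for _ in range(80):
        d=r.inv().apply(pos-p)/.025; w=(r.inv()*rot).as_rotvec()/np.radians(8)
        if np.abs(d).max()<.02 and np.abs(w).max()<.03: break
        k=max(np.abs(d).max(),np.linalg.norm(d)/1.9,np.linalg.norm(w))/frac; k=max(k,1)
        row=np.round(np.r_[d,w]/k,2); rows.append(row); p=p+r.apply(row[:3]*.025); r=r*R.from_rotvec(row[3:]*np.radians(8))
    for i in range(0,len(rows),12): print(",".join(",".join("%g"%v for v in q)+",%g"%g for q in rows[i:i+12]),"\n")
BOT=np.array([.672,-.087,.022]); YAW=-.16
E
python3 - <<'E'
from plan import *
print("jar",atz("top",(466,277),.06),atz("top",(466,277),.0), "bottle",atz("top",(503,238),.05))
r,z=Rt(YAW,np.radians(20)); plan(BOT+.2*z,r,50)
E
```

```text
jar [ 0.5776 -0.1313  0.06  ] [ 0.5801 -0.1497  0.    ] bottle [ 0.6565 -0.2124  0.05  ]
t 0.5 pos [0.2171 0.586  0.3039] F [-0.858  -0.1418 -0.7205] w 0.08533468242180896 q [ 1.4746  0.3847  0.0078 -0.     -1.194  -0.2586]
0.95,0.78,0.15,0.08,0.07,0.39,50,0.95,0.7,0.15,0.08,0.07,0.37,50,0.95,0.63,0.14,0.08,0.06,0.36,50,0.95,0.56,0.14,0.08,0.06,0.35,50,0.95,0.5,0.14,0.07,0.06,0.34,50,0.95,0.45,0.14,0.07,0.06,0.33,50,0.95,0.4,0.14,0.07,0.06,0.33,50,0.95,0.35,0.14,0.07,0.06,0.32,50,0.95,0.31,0.14,0.07,0.06,0.32,50,0.95,0.26,0.15,0.07,0.06,0.31,50,0.95,0.22,0.15,0.07,0.05,0.31,50,0.95,0.18,0.15,0.07,0.05,0.31,50 

0.95,0.14,0.16,0.07,0.05,0.31,50,0.95,0.1,0.16,0.06,0.05,0.31,50,0.95,0.06,0.17,0.06,0.05,0.31,50,0.95,0.02,0.18,0.07,0.05,0.3,50,0.95,-0.02,0.18,0.07,0.05,0.31,50,0.95,-0.06,0.19,0.07,0.06,0.31,50,0.95,-0.1,0.2,0.06,0.06,0.31,50,0.95,-0.14,0.21,0.07,0.06,0.31,50,0.95,-0.18,0.22,0.07,0.06,0.31,50,0.95,-0.22,0.24,0.07,0.06,0.32,50,0.95,-0.27,0.25,0.07,0.06,0.32,50,0.95,-0.31,0.26,0.07,0.06,0.33,50 

0.95,-0.36,0.28,0.07,0.06,0.33,50,0.95,-0.41,0.3,0.07,0.06,0.34,50,0.95,-0.46,0.32,0.07,0.06,0.35,50,0.95,-0.52,0.34,0.07,0.06,0.35,50,0.95,-0.57,0.36,0.07,0.06,0.37,50,0.55,-0.37,0.22,0.05,0.04,0.22,50
```

{"api": "jog_arm", "payload": {
  "deltas": [0.95,0.78,0.15,0.08,0.07,0.39,40,0.95,0.7,0.15,0.08,0.07,0.37,40,0.95,0.63,0.14,0.08,0.06,0.36,40,0.95,0.56,0.14,0.08,0.06,0.35,40,0.95,0.5,0.14,0.07,0.06,0.34,40,0.95,0.45,0.14,0.07,0.06,0.33,40,0.95,0.4,0.14,0.07,0.06,0.33,40,0.95,0.35,0.14,0.07,0.06,0.32,40,0.95,0.31,0.14,0.07,0.06,0.32,40,0.95,0.26,0.15,0.07,0.06,0.31,40,0.95,0.22,0.15,0.07,0.05,0.31,40,0.95,0.18,0.15,0.07,0.05,0.31,40]
}}

```text
t: 1.7
eef_pos: [0.3803, 0.3015, 0.2644]
tcp_rot: [0.889, -0.451, 0.062, -0.056]
wrist_force: [-0.1, -0.4, 0.2]
gripper_width: 0.0398
```

{"api": "jog_arm", "payload": {
  "deltas": [0.95,0.14,0.16,0.07,0.05,0.31,40,0.95,0.1,0.16,0.06,0.05,0.31,40,0.95,0.06,0.17,0.06,0.05,0.31,40,0.95,0.02,0.18,0.07,0.05,0.3,40,0.95,-0.02,0.18,0.07,0.05,0.31,40,0.95,-0.06,0.19,0.07,0.06,0.31,40,0.95,-0.1,0.2,0.06,0.06,0.31,40,0.95,-0.14,0.21,0.07,0.06,0.31,40,0.95,-0.18,0.22,0.07,0.06,0.31,40,0.95,-0.22,0.24,0.07,0.06,0.32,40,0.95,-0.27,0.25,0.07,0.06,0.32,40,0.95,-0.31,0.26,0.07,0.06,0.33,40]
}}

```text
t: 2.9
eef_pos: [0.527, 0.0338, 0.2296]
tcp_rot: [0.726, -0.67, 0.114, -0.105]
wrist_force: [0.9, 0.5, 0.4]
gripper_width: 0.04
```

```bash
python3 - <<'E'
from plan import *
r,z=Rt(YAW,np.radians(20)); plan(BOT+.2*z,r,40)
E
```

```text
t 2.9 pos [0.527  0.0338 0.2296] F [0.9448 0.5413 0.3731] w 0.04000594772282305 q [ 0.4168  0.1909 -0.6     0.2577 -0.509  -0.5458]
0.95,-0.49,0.35,0.05,0.08,0.34,40,0.95,-0.54,0.38,0.06,0.08,0.35,40,0.95,-0.61,0.4,0.06,0.08,0.37,40,0.95,-0.68,0.44,0.06,0.09,0.38,40,0.52,-0.41,0.26,0.03,0.05,0.21,40
```

{"api": "jog_arm", "payload": {
  "deltas": [0.95,-0.49,0.35,0.05,0.08,0.34,40,0.95,-0.54,0.38,0.06,0.08,0.35,40,0.95,-0.61,0.4,0.06,0.08,0.37,40,0.95,-0.68,0.44,0.06,0.09,0.38,40,0.52,-0.41,0.26,0.03,0.05,0.21,40,0,0,0,0,0,0,40]
}}

```text
t: 3.5
eef_pos: [0.6081, -0.0839, 0.21]
tcp_rot: [-0.633, 0.754, -0.134, 0.113]
wrist_force: [0.8, 0.1, 1.1]
gripper_width: 0.0402
```

```bash
python3 - <<'E'
from plan import *
a=arm.capture("scene");b=arm.capture("top")
o=np.hstack([cv2.resize(a[90:240,290:440],(400,400),interpolation=2),cv2.resize(b[160:310,370:520],(400,400),interpolation=2)])
save(o,"pre.png")
r,z=Rt(YAW,np.radians(20)); plan(BOT+.2*z,r,40); plan(BOT+.116*z,r,40)
E
```

```text
t 3.6 pos [ 0.6072 -0.0826  0.2104] F [0.8186 0.1832 0.4689] w 0.04011890990498286 q [ 0.1625  0.3379 -0.4548  0.2568 -0.4562 -0.5461]
-0.24,0.15,-0.04,-0.03,-0.02,-0.08,40 

t 3.6 pos [ 0.6072 -0.0826  0.2104] F [0.8186 0.1832 0.4689] w 0.04011890990498286 q [ 0.1625  0.3379 -0.4548  0.2568 -0.4562 -0.5461]
-0.07,0.05,0.95,-0.01,-0.01,-0.02,40,-0.07,0.04,0.95,-0.01,-0,-0.02,40,-0.07,0.04,0.95,-0,-0.01,-0.02,40,-0.03,0.02,0.47,-0.01,0,-0.02,40
```

View pics/pre.png

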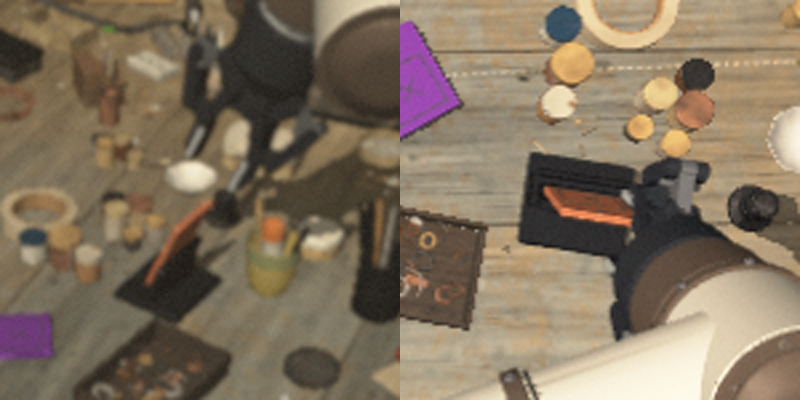

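The pre-grasp view shows the fingers above the plate on either side of it, with the jaws across its faces. The plate's top is at about (205,205) in the left crop. I'll go down along the plate's axis.

{"api": "jog_arm", "payload": {
  "deltas": [-0.24,0.15,0,-0.03,-0.02,-0.08,40,0,0,0.6,0,0,0,40,0,0,0.6,0,0,0,40,0,0,0.6,0,0,0,40,0,0,0.6,0,0,0,40,0,0,0,0,0,0,40]
}}

```text
t: 4.2
eef_pos: [0.6233, -0.0717, 0.1546]
tcp_rot: [-0.643, 0.745, -0.132, 0.115]
wrist_force: [-1.0, -1.3, -0.4]
gripper_width: 0.0398
```

```bash
python3 - <<'E'
from plan import *
a=arm.capture("scene");b=arm.capture("top")
o=np.hstack([cv2.resize(a[120:220,310:410],(400,400),interpolation=2),cv2.resize(b[190:290,390:490],(400,400),interpolation=2)])
save(o,"pre2.png")
r,z=Rt(YAW,np.radians(20)); plan(BOT+.116*z,r,40)
E
```

```text
t 4.3 pos [ 0.6241 -0.0717  0.1567] F [-0.0333 -0.8476  0.8819] w 0.03968649993909213 q [ 0.1662  0.428  -0.5058  0.3463 -0.3141 -0.6251]
0.27,-0.01,0.95,-0.04,0.04,0.08,40,0.04,-0,0.15,-0.01,0.01,0.01,40
```

View pics/pre2.png

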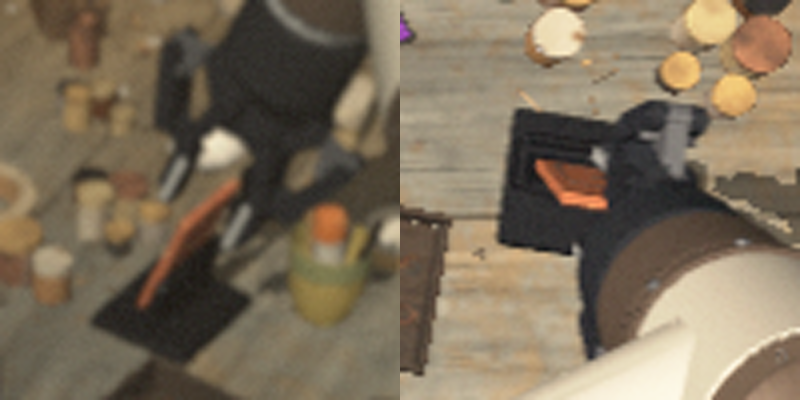

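The fingers straddle the plate cleanly. I'll go on to grasp depth in small steps, since joint 5 is getting near its limit.

{"api": "jog_arm", "payload": {
  "deltas": [0.15,0,0.4,-0.02,0.02,0.04,40,0.12,0,0.4,-0.02,0.02,0.04,40,0.02,0,0.25,0,0,0,40,0,0,0,0,0,0,40]
}}

```text
t: 4.7
eef_pos: [0.6332, -0.0796, 0.1332]
tcp_rot: [-0.639, 0.749, -0.133, 0.115]
wrist_force: [-0.9, -0.6, -0.5]
gripper_width: 0.0399
```

```bash
python3 - <<'E'
from plan import *
r,z=Rt(YAW,np.radians(20)); plan(BOT+.116*z,r,40)
E
```

```text
t 4.7 pos [ 0.6332 -0.0796  0.1332] F [-0.8835 -0.6059 -0.5244] w 0.03990248427266379 q [ 0.1435  0.4734 -0.5209  0.4082 -0.2567 -0.6804]
0.04,0.04,0.08,-0.04,0.02,0.01,40
```

Close on the plate with a moderate grip.

{"api": "jog_arm", "payload": {
  "deltas": [0.04,0.04,0.08,-0.04,0.02,0,20,0,0,0,0,0,0,8,0,0,0,0,0,0,2,0,0,0,0,0,0,2,0,0,0,0,0,0,2],
  "newtons": 40
}}

```text
t: 5.2
eef_pos: [0.6327, -0.0811, 0.1306]
tcp_rot: [-0.639, 0.75, -0.132, 0.112]
wrist_force: [0.2, -1.5, -0.9]
gripper_width: 0.0053
```

Gripped at about 6 mm. Next I draw it out along its own axis.

{"api": "jog_arm", "payload": {
  "deltas": [0,0,-0.5,0,0,0,2,0,0,-0.6,0,0,0,2,0,0,-0.6,0,0,0,2,0,0,-0.6,0,0,0,2],
  "newtons": 50
}}

```text
t: 5.6
eef_pos: [0.6128, -0.0778, 0.1831]
tcp_rot: [-0.639, 0.75, -0.13, 0.111]
wrist_force: [0.2, 0.4, -1.1]
gripper_width: 0.0054
```

```bash
python3 - <<'E'
from plan import *
r,z=Rt(YAW,np.radians(20)); plan(BOT+.24*z,r,2,frac=.7)
E
```

```text
t 5.6 pos [ 0.6128 -0.0778  0.1831] F [ 0.1729  0.3921 -1.1232] w 0.00540197308436096 q [ 0.1659  0.3811 -0.4762  0.281  -0.401  -0.5674]
-0,-0.01,-0.7,0.01,-0,0,2,-0,-0.01,-0.7,0.01,-0,0,2,-0.01,-0.01,-0.7,0.01,-0,0,2,-0,-0.01,-0.62,0.01,-0,0,2
```

{"api": "jog_arm", "payload": {
  "deltas": [0,0,-0.8,0,0,0,2,0,0,-0.9,0,0,0,2,0,0,-0.9,0,0,0,2,0,0,-0.9,0,0,0,2]
}}

```text
t: 6.0
eef_pos: [0.5797, -0.0731, 0.2646]
tcp_rot: [-0.639, 0.751, -0.127, 0.107]
wrist_force: [1.1, 0.2, -1.1]
gripper_width: 0.0052
```

```bash
cat >> plan.py <<'E'
SLOT=np.array([.4615,.3196,.010]); RY=-.258
E
python3 - <<'E'
from plan import *
r,z=Rt(RY,0); plan(SLOT+[0,0,.116+.12],r,2,frac=.9)
E
```

```text
t 6.0 pos [ 0.5797 -0.0731  0.2646] F [ 1.1291  0.2151 -1.1058] w 0.005167691220347495 q [ 0.1922  0.2372 -0.4204  0.2024 -0.6098 -0.5017]
-0.9,0.43,-0.1,-0.15,0.01,0.04,2,-0.9,0.44,-0.1,-0.15,0.01,0.04,2,-0.9,0.45,-0.09,-0.15,0.01,0.04,2,-0.9,0.45,-0.08,-0.15,0.01,0.04,2,-0.9,0.46,-0.07,-0.15,0,0.04,2,-0.9,0.47,-0.06,-0.15,0.01,0.04,2,-0.9,0.48,-0.05,-0.15,0,0.04,2,-0.9,0.48,-0.04,-0.15,0.01,0.04,2,-0.9,0.49,-0.03,-0.15,0,0.05,2,-0.9,0.5,-0.03,-0.15,0.01,0.04,2,-0.9,0.51,-0.02,-0.15,0,0.05,2,-0.9,0.52,-0,-0.15,0.01,0.04,2 

-0.9,0.52,0,-0.15,0,0.05,2,-0.9,0.53,0.02,-0.14,0.01,0.04,2,-0.9,0.54,0.03,-0.15,0,0.05,2,-0.9,0.54,0.03,-0.14,0.01,0.05,2
```

{"api": "jog_arm", "payload": {
  "deltas": [-0.9,0.43,-0.3,-0.15,0,0.04,2,-0.9,0.44,-0.3,-0.15,0,0.04,2,-0.9,0.45,-0.3,-0.15,0,0.04,2,-0.9,0.45,-0.3,-0.15,0,0.04,2,-0.9,0.46,-0.2,-0.15,0,0.04,2,-0.9,0.47,-0.1,-0.15,0,0.04,2,-0.9,0.48,-0.05,-0.15,0,0.04,2,-0.9,0.48,-0.04,-0.15,0,0.04,2,-0.9,0.49,-0.03,-0.15,0,0.05,2,-0.9,0.5,-0.03,-0.15,0,0.04,2,-0.9,0.51,-0.02,-0.15,0,0.05,2,-0.9,0.52,0,-0.15,0,0.04,2]
}}

```text
t: 7.2
eef_pos: [0.4746, 0.2277, 0.2774]
tcp_rot: [-0.616, 0.787, -0.022, 0.025]
wrist_force: [0.0, -0.2, -2.3]
gripper_width: 0.0054
```

```bash
python3 - <<'E'
from plan import *
r,z=Rt(RY,0); plan(SLOT+[0,0,.116+.10],r,2,frac=.9)
E
```

```text
t 7.2 pos [0.4746 0.2277 0.2774] F [ 0.0263 -0.161  -2.2939] w 0.005415338966963799 q [ 0.7772  0.2182 -0.3252  0.0585 -0.9843 -1.05  ]
-0.9,0.4,0.53,-0.12,0.02,0.03,2,-0.9,0.39,0.53,-0.12,0.02,0.03,2,-0.9,0.39,0.54,-0.12,0.03,0.03,2,-0.72,0.31,0.42,-0.1,0.02,0.03,2
```

{"api": "jog_arm", "payload": {
  "deltas": [-0.9,0.4,0.53,-0.12,0.02,0.03,2,-0.9,0.39,0.53,-0.12,0.02,0.03,2,-0.9,0.39,0.54,-0.12,0.03,0.03,2,-0.72,0.31,0.42,-0.1,0.02,0.03,2,0,0,0,0,0,0,2]
}}

```text
t: 7.7
eef_pos: [0.4585, 0.3256, 0.2232]
tcp_rot: [-0.611, 0.792, 0.002, -0.002]
wrist_force: [0.2, -0.6, -3.3]
gripper_width: 0.0057
```

```bash
python3 - <<'E'
from plan import *
r,z=Rt(RY,0); plan(SLOT+[0,0,.116+.05],r,2,frac=.6)
a=arm.capture("scene");b=arm.capture("top")
# expected plate corners from the state
s=arm.read_state(); tr=R.from_quat(s["tcp_rot"]); P=np.array([[x,y,z] for z in(.116,.036) for x,y in((-.03,-.003),(.03,-.003),(.03,.003),(-.03,.003))])
W=tr.apply(P)+s["eef_pos"]
o=[]
for n,im,(x,y) in(("scene",a,(310,230)),("top",b,(190,270))):
    c=cv2.resize(im[y:y+100,x:x+100],(400,400),interpolation=2); q=((proj(n,W)-[x,y]+.5)*4).astype(int)
    for i in range(8): cv2.circle(c,tuple(map(int,q[i])),2,(0,255,0) if i<4 else (0,255,255),-1)
    sl=SLOT+R.from_euler("z",RY).apply([[0,-.042,0],[0,.042,0]]); l=((proj(n,sl)-[x,y]+.5)*4).astype(int)
    cv2.line(c,tuple(map(int,l[0])),tuple(map(int,l[1])),(255,0,255)); o.append(c)
save(np.hstack(o),"over.png")
E
```

```text
t 7.7 pos [0.4585 0.3256 0.2232] F [ 0.1941 -0.5663 -3.2873] w 0.005650857368124071 q [ 0.9038  0.3522 -0.2583 -0.0054 -0.9627 -1.1575]
0.06,-0.06,0.6,0.01,-0,0,2,0.07,-0.06,0.6,0.01,-0,0,2,0.06,-0.06,0.6,0.01,-0,0.01,2,0.01,-0,0.09,0.01,-0,-0,2
```

View pics/over.png

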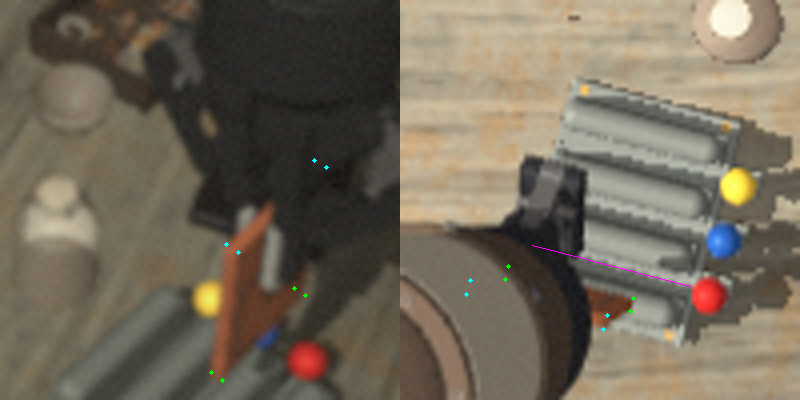

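The predicted plate corners match the picture in both views, with the lower corner near (217,377) on the left. The slot line runs down the red-knob slot. I'll lower it.

{"api": "jog_arm", "payload": {
  "deltas": [0.1,-0.09,0.5,0.01,0,0,2,0.06,-0.06,0.5,0.01,0,0,2,0.04,-0.03,0.5,0.01,0,0,2,0,0,0.3,0,0,0,2,0,0,0,0,0,0,2]
}}

```text
t: 8.3
eef_pos: [0.4633, 0.3149, 0.1819]
tcp_rot: [-0.609, 0.793, -0.0, 0.003]
wrist_force: [-0.2, 0.6, -1.9]
gripper_width: 0.0049
```

```bash
python3 - <<'E'
from plan import *
r,z=Rt(RY,0); plan(SLOT+[0,0,.116+.005],r,2,frac=.4)
E
```

```text
t 8.3 pos [0.4633 0.3149 0.1819] F [-0.2075  0.5865 -1.87  ] w 0.004948553790237471 q [ 0.8869  0.3926 -0.3201  0.002  -0.8521 -1.1492]
-0.03,0.02,0.4,-0.01,0.01,-0,2,-0.03,0.03,0.4,-0,0.01,-0.01,2,-0.03,0.02,0.4,-0.01,0,-0,2,-0.03,0.03,0.4,-0,0.01,-0.01,2,-0.03,0.02,0.4,-0.01,0,-0,2,-0.01,0,0.04,0,0,-0,2
```

{"api": "jog_arm", "payload": {
  "deltas": [-0.08,0.06,0.3,-0.01,0,0,2,-0.05,0.03,0.3,0,0,0,2,-0.03,0.02,0.3,0,0,0,2,0,0,0.3,0,0,0,2,0,0,0,0,0,0,2]
}}

```text
t: 8.8
eef_pos: [0.4624, 0.3203, 0.1514]
tcp_rot: [-0.609, 0.793, 0.001, 0.004]
wrist_force: [0.1, 0.2, -2.0]
gripper_width: 0.0057
```

```bash
python3 - <<'E'
from plan import *
r,z=Rt(RY,0); plan(SLOT+[0,0,.116],r,2,frac=.3)
E
```

```text
t 8.8 pos [0.4624 0.3203 0.1514] F [ 0.0594  0.1784 -2.0382] w 0.00572167155971928 q [ 0.894   0.4337 -0.3466  0.0008 -0.7814 -1.1558]
0.01,0.01,0.3,-0.01,0.02,-0.01,2,0.01,0.01,0.3,-0.01,0.02,-0.01,2,0.01,0.01,0.3,-0.01,0.01,-0,2,0.01,0,0.12,0,0.01,-0,2
```

{"api": "jog_arm", "payload": {
  "deltas": [0.01,0.02,0.25,-0.01,0.02,0,2,0.01,0.01,0.25,-0.01,0.02,0,2,0,0,0.2,0,0,0,2,0,0,0.15,0,0,0,2,0,0,0,0,0,0,2]
}}

```text
t: 9.3
eef_pos: [0.4617, 0.3203, 0.1282]
tcp_rot: [-0.609, 0.793, 0.0, 0.001]
wrist_force: [0.3, -0.5, -2.2]
gripper_width: 0.0056
```

Inside the slot with no contact force yet. I'll lower gently to the floor.

{"api": "jog_arm", "payload": {
  "deltas": [0,0,0.1,0,0,0,2,0,0,0.1,0,0,0,2,0,0,0,0,0,0,2]
}}

```text
t: 9.6
eef_pos: [0.4623, 0.3208, 0.1262]
tcp_rot: [-0.61, 0.793, -0.0, 0.002]
wrist_force: [0.4, -0.2, -2.6]
gripper_width: 0.0052
```

{"api": "jog_arm", "payload": {
  "deltas": [0,0,0.12,0,0,0,2,0,0,0.12,0,0,0,2,0,0,0,0,0,0,2]
}}

```text
t: 9.9
eef_pos: [0.463, 0.3216, 0.1263]
tcp_rot: [-0.611, 0.792, -0.001, 0.004]
wrist_force: [0.2, -0.9, -2.5]
gripper_width: 0.0051
```

{"api": "jog_arm", "payload": {
  "deltas": [-0.03,0.02,0.2,0,0,0,2,0,0,0.2,0,0,0,2,0,0,0,0,0,0,2]
}}

```text
t: 10.2
eef_pos: [0.4638, 0.3229, 0.1266]
tcp_rot: [-0.612, 0.791, -0.002, 0.005]
wrist_force: [-1.5, 0.6, -2.4]
gripper_width: 0.0055
```

Commanded descent isn't happening, though the wrist force shows nothing. I'll check the joints and take a picture.

```bash
python3 - <<'E'
from plan import *
s=arm.read_state()
for k in("joints","qvel","effort","wrist_force","moment"): print(k,s[k])
a=arm.capture("scene");b=arm.capture("top")
save(np.hstack([cv2.resize(a[210:390,280:460],(400,400),interpolation=2),cv2.resize(b[260:400,170:310],(400,400),interpolation=2)]),"low.png")
E
```

```text
joints [ 0.8979  0.4706 -0.3676  0.0109 -0.7235 -1.1591]
qvel [ 0.004  -0.0354  0.0173  0.0127 -0.0642 -0.0027]
effort [ -0.2348 -40.6741  14.9188   3.6079  -0.0558   0.0128]
wrist_force [-1.5123  0.6491 -2.4106]
moment [ 0.0987  0.254  -0.0206]
```

View pics/low.png

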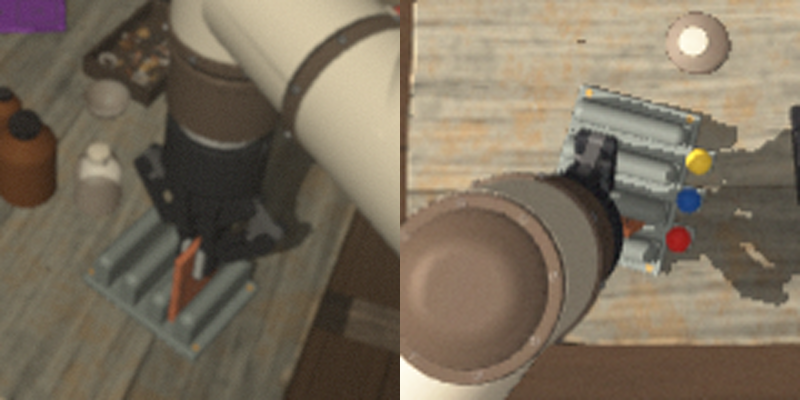

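The picture shows the plate in the red slot. The TCP height of 0.1266 puts the lower edge at about 0.0106 against a floor at 0.010, so it is seated. The zero-motion last row just relaxed the contact force. I'll release and retreat straight up.

{"api": "jog_arm", "payload": {
  "deltas": [0,0,0,0,0,0,12,0,0,0,0,0,0,24,0,0,0,0,0,0,24,0,0,0,0,0,0,24]
}}

```text
t: 10.7
eef_pos: [0.4645, 0.3231, 0.1232]
tcp_rot: [-0.612, 0.791, -0.003, 0.005]
wrist_force: [0.6, -0.4, 0.3]
gripper_width: 0.0241
```

{"api": "jog_arm", "payload": {
  "deltas": [0,0,-0.4,0,0,0,24,0,0,-0.6,0,0,0,24,0,0,-0.8,0,0,0,24,0,0,-0.9,0,0,0,24,0,0,-0.9,0,0,0,24,0,0,-0.9,0,0,0,24,0.9,0,-0.9,0,0,0,24,0.9,0,-0.9,0,0,0,24,0.9,0,0,0,0,0,24,0.9,0,0,0,0,0,24,0,0,0,0,0,0,24]
}}

```text
t: 11.8
eef_pos: [0.4405, 0.2336, 0.2938]
tcp_rot: [-0.613, 0.79, -0.004, 0.008]
wrist_force: [0.3, -0.3, 0.5]
gripper_width: 0.0235
```

```bash
python3 - <<'E'
from plan import *
a=arm.capture("scene");b=arm.capture("top")
P=np.array([[x,y,z] for z in(0,.08) for x,y in((-.003,-.03),(.003,-.03),(.003,.03),(-.003,.03))])
W=R.from_euler("z",RY).apply(P)+SLOT; o=[]
for n,im,(x,y) in(("scene",a,(310,250)),("top",b,(190,270))):
    c=cv2.resize(im[y:y+100,x:x+100],(400,400),interpolation=2); q=((proj(n,W)-[x,y]+.5)*4).astype(int)
    for i in range(8): cv2.circle(c,tuple(map(int,q[i])),2,(0,255,0) if i<4 else (0,255,255),-1)
    o.append(c)
save(np.hstack(o),"end.png"); s=arm.read_state(); print(s["t"],s["eef_pos"],s["wrist_force"])
for n in("scene","top"): print([(np.round(d["xy"]),round(d["conf"],2)) for d in arm.look_for(n,"silver_plate")])
E
```

```text
11.9 [0.4414 0.2354 0.2935] [ 0.1637  0.8406 -1.0895]
[(array([384., 255.]), 0.71)]
[(array([331., 321.]), 0.66)]
```

View pics/end.png

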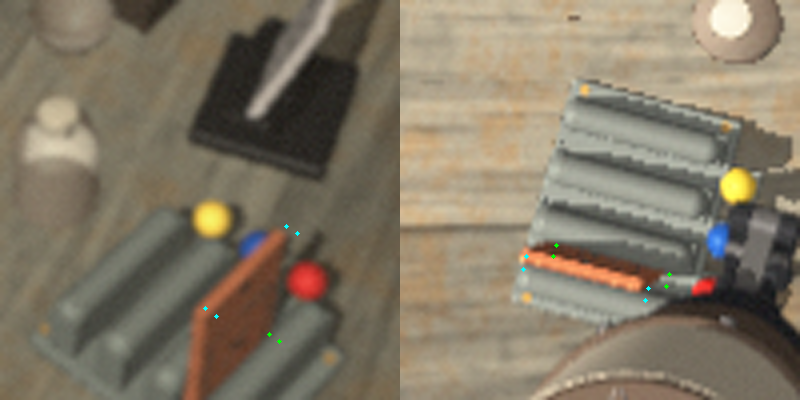

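The final picture shows the plate standing in the red-knob slot, its top edge at (198,310) to (285,230) in the left crop. That is within about 3–4 mm of a perfectly centred, fully seated plate. The silver plate hasn't moved and the arm is clear, so I'm handing in.

```bash
python3 -c "
from bench import arm
print(arm.job_done())"
```

```text
the job is handed in; nothing more can be done
None
```

The copper plate is standing in the red-knob slot with the same edge down, and I handed the job in at about 12 s of the 38 s allowed. I drew it out of its stand along its own axis, carried it over the clutter, lowered it until it stopped descending, released it and backed the arm off.

**Final position:** in both cameras the plate's top corners were about 3–4 mm from a centred, fully seated plate. That is within the limits of 12 mm across and 20 mm along. At release its lower edge worked out about 1 mm above the slot floor.

**Silver plate:** both cameras found it within 2 pixels of where it started.

**Checks that disagreed or were weak:**
- The wrist force never showed the plate touching the floor. I judged it seated from the tool height and from further down-moves having no effect.
- The first fit of the copper plate's pose was wrong in the scene view, so I corrected it. A mismatch of about 1 pixel remained there.

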